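# Centre a small pot on the photo turntable and bring the turntable to its start stop

### The job

The small clay pot is about to be photographed all round, but it stands off-centre on the raised grey riser of the turntable. With light fingertip taps only, without gripping, lifting or toppling it, push the pot along the riser until it stands upright in the middle and let go of it; then gently push the turntable's upright pin clockwise, as seen from above, until the pin's arm rests against the stop post, with the pot still in the middle. Leave everything else on the table as it is.

Things in the scene. Friction and masses are not known exactly. Their poses are not given: they have to be found in the camera images.
- pot: Small complete terracotta pot, loose, 90 g, 54.5 mm tall, round about its own z axis. Flat underside only 21 mm across with rounded edge (it rocks if pushed high or hard); widest, 41 mm across, at 16 mm above its underside, 30 mm across at 32 mm, narrow neck 17 mm across at 44 mm, lip 25 mm across. Origin: centre of its underside, z up. It slides on the riser when pushed slowly at the widest part or lower. Pushing it with more than 8 N counts as rough.
- riser_centre (a point): Centre of the top face of the grey riser, on the turntable's vertical axis. The riser is a round pedestal 60 mm across that stands 16 mm above the black platter and turns with it; its flat top is 48 mm above the table, and has a thin dark ring 44 mm across and four short radial lines around its middle.
- turntable: Hand-turned photo turntable, fixed to the table: grey round base 138 mm across carrying a black round platter 150 mm across, whose flat top is 32 mm above the table. Origin: on the vertical turning axis, at the table's level. Its x axis points to where the pin stands when the platter is at its start stop. Never push it with more than 20 N.
- platter (a joint): Angle of the platter about the vertical axis in rad; 0 = pin's arm against the stop post (hard end), growing counter-clockwise seen from above, up to 2.4. The bearing has light friction (about 0.025 N m) and a little damping, and the platter stays where it is left.
- pin (a point): The upright pin by which the platter is turned: black-capped steel pin 9 mm across (cap 12 mm) on a short bright arm that sticks out of the platter's rim. Its axis is 86 mm from the turning axis; the pin stands from 32 to 58 mm above the table. This point is on its axis, 46 mm above the table; its x axis points radially outward from the turning axis.
- stop_post (a point): Fixed steel post with a black rubber sleeve (11 mm across) on an ear of the base, 86 mm from the turning axis, top 36 mm above the table. This point is on its axis, 30 mm above the table. The 14 mm wide arm of the pin rests against it at joint value 0; the pin is then 12.5 mm from it, on its counter-clockwise side.
- scale_bar: Black and white photo scale bar 24 x 110 x 9 mm lying behind the turntable; bystander.
- brush: Small brush 170 mm long, lying to the left of the turntable; bystander.
- tags: Stack of paper find tags 44 x 63 x 10 mm lying in front of the turntable; bystander.
- sherd_a: Potsherd 36 x 34 x 9 mm to the right of the turntable; bystander.
- sherd_b: Potsherd 44 x 33 x 10 mm to the right of the turntable; bystander.
- loupe: Folded loupe 34 x 45 x 14 mm lying in front of the turntable; bystander.
Not all that is in view belongs to the job. There is more than one size of the pot; the job needs the middle-sized.

How it is judged (in metres and radians):
On the way, in this order (a step that is already met when the one before it is completed fails the run):
1. the pot stands upright in the middle of the riser (within 6 mm), untouched, with the pin still away from its stop (horizontal distance between pot and riser_centre below 0.006 m and angle between pot's own z axis and vertical below 0.06 rad and z of pot in the frame of riser_centre between -0.003 and 0.003 m and contact force between each of the arm, the fingers and pot below 0.05 N), for 0.2 s.
2. the pin's arm rests against the stop post (value of joint platter below 0.05 rad), for 0.1 s.
At the end, for the whole second after the job is handed in: The pot stands at rest, upright (within 0.06 rad) on the riser, its axis within 6 mm of the riser's centre, and the platter is at its start stop (joint below 0.05 rad, about 4 mm at the pin) (horizontal distance between pot and riser_centre below 0.006 m and angle between pot's own z axis and vertical below 0.06 rad and z of pot in the frame of riser_centre between -0.003 and 0.003 m and linear speed of pot below 0.01 m/s and value of joint platter below 0.05 rad); the robot touches nothing.
It fails at once if the pot is toppled or knocked off the riser (angle between pot's own z axis and vertical above 0.5 rad or z of pot in the frame of riser_centre below -0.008 m).
It fails at once if the pot is lifted (z of pot in the frame of riser_centre above 0.01 m).
It fails at once if the pot is pushed with more than 8 N (contact force between any of the fingers, the arm and pot above 8 N).
It fails at once if the turntable is pushed with more than 20 N (contact force between any of the fingers, the arm and turntable above 20 N).
It fails at once if a bystander is moved by more than 15 mm (distance of any of scale_bar, brush, tags, sherd_a, sherd_b, loupe from where it was at the start of the episode above 0.015 m).
It also fails if it takes over 64 s, if anything falls off the work surface, if the arm or the gripper's body presses on something with over 40 N, if the wrist force passes 120 N, or if a joint passes its speed limit or range.

### The arm

A 6-joint arm with a two-finger parallel gripper is mounted at the origin on a cart in front of the work surface, level with it; the furniture and walls round the work are solid. World frame = base frame: x ahead of the robot, y to its left, z up, the work surface at z = 0. Lengths are in m, angles in degrees, forces in N, time in s.
With the tool pointing down it reaches from about 0.4 to 0.825 m from the base axis. Payload 7 kg.
Tool frame: the origin (TCP) lies midway between the tips of the shut fingers; the grasp point (between the pads) lies 19 mm behind it; z points along the fingers, y is the line along which they close (so a half turn about z gives the same grasp; the last joint's range is limited). The gripper opens to 88 mm and grips with 3 to 60 N. Pads are 19 mm wide; open, the fingers measure 130 mm over their backs; the gripper's body (78 mm by 193 mm) begins 47 mm behind the grasp point.
Start: joints at [-58.321, 20.546, 0.682, 0, -70.136, -16.507], TCP at [0.177, -0.651, 0.227] pointing down, gripper open.
Joint ranges: [-176.03, 176.03], [-82.01, 121.73], [-58.28, 71.71], [-173.87, 95.51], [-174.79, -0.11], [-173.66, 173.66]. Speed limits (degrees/s): [136.94, 136.94, 172.46, 180, 180, 180].

### API

Orientations are given as [roll, pitch, yaw] about the fixed x, y, z axes, in that order (R = Rz(yaw) Ry(pitch) Rx(roll)).
In Python, from plant import r gives the robot as it stands. The module is installed in compiled form; this text tells all that it offers.
- The arm moves only by the tool play_rows, never from a script. Its argument "rows" is a list of rows, each an object with "slide": the shift along the tool's x, y, z as a fraction of full scale, a list of three; "delta_rot": the turn, a rotation vector about the tool's x, y, z as a fraction of full scale, a list of three; "fingers": the opening, from -1 (shut) to 1 (fully open). In form: [{"slide": [x, y, z], "delta_rot": [rx, ry, rz], "fingers": fingers}, ...]. A call has 1 to 8 rows; each row shifts and turns the commanded pose from where the row before left it, along the tool's axes as they then stand; what a row does not reach is not made up. Full scale, the value 1, is 0.15 m for a shift and 0.08 rad for a turn. A row lasts 1/8 s, in which the tool goes at most 62.5 mm and 10.7 degrees, less where a joint would pass 70% of its speed; a pose out of reach is approached as far as the arm can. A call with a number of a shift or a turn outside -1 to 1 is refused whole. A call with a gripper value outside its range is refused whole. The fingers move at their own pace and stop on an object; "squeeze" is the grip in N (left out, the last holds). Time passes only in rows, so rows that do not move let the fingers close. It gives the time, the measured TCP pose, the force, the opening and the grip force at its end, in the units of the state.
- r.get_state(): the state, without advancing time (a new reading comes with each control period).
- r.capture(name): name is "scene" or "top"; returns a dict with "image" (420x560x3 uint8, blue, green, red), "fx", "fy", "cx", "cy" (pixels), "R" (3x3) and "t" (3): a world point X has camera coordinates R X + t. Camera axes: x right, y down, z forward; pixel columns grow to the right and rows downward; lengths in m; the calibration is good to about 2 mm. A picture is of the moment at which its call begins. There is no depth.
- r.close_job(): hands the job in; it is judged then, once.
The state is a dict: "time_s": time; "joints": joint angles; "qd": joint speeds; "joint_torque": joint torques, N m; "tcp_pos": TCP position; "eef_rot": TCP orientation; "contact_force": force on the tool from outside, world axes, zero at the start; "moment": the same for the moment, N m; "gripper_width": finger opening in m; "gripper_force": force on a finger pad.
Only numpy, scipy, OpenCV 4.12 (cv2) and the standard library are available. Lean on these libraries where they do the work, as an engineer would, in place of code of your own. Each camera call takes 0.05 s, during which the arm holds its last target. There are 200 camera calls.

## Working session

There is one attempt and no reset: what is moved stays moved. The work goes in short steps, Python scripts to look and compute and a tool call to move; the robot and the scene stay as the last step left them, time stands still between calls to the robot, and variables do not carry over. Pictures are saved under pics/ and viewed, at most 10 in all, crops included, and the job is handed in when it is done.

Besides the shell and the picture viewer there is one more tool, called after "Emit:" by a JSON object that holds its "name" and its "arguments", one argument or row to a line. play_rows: Moves the arm, as the interface text tells. Shift numbers are shares of 0.15 m and turn numbers shares of 0.08 rad, none past 1 either way. Its arguments: {"type":"object","properties":{"rows":{"type":"array"},"squeeze":{"type":"number"}},"required":["rows"]}

```bash
mkdir -p pics; cat > h.py <<'E'
import numpy as np, cv2
from plant import r
def ray(c,u,v):
    R=np.array(c["R"]);t=np.array(c["t"])
    d=R.T@np.array([(u-c["cx"])/c["fx"],(v-c["cy"])/c["fy"],1.]);return -R.T@t,d
def onz(c,u,v,z):
    o,d=ray(c,u,v);return o+d*(z-o[2])/d[2]
def proj(c,X):
    p=np.array(c["R"])@np.array(X)+np.array(c["t"]);return [round(float(c["cx"]+c["fx"]*p[0]/p[2]),1),round(float(c["cy"]+c["fy"]*p[1]/p[2]),1)]
E
python3 - <<'E'
from h import *
for n in("scene","top"):
    c=r.capture(n);cv2.imwrite(f"pics/{n}0.png",c["image"])
    print(n,c["fx"],-np.array(c["R"]).T@np.array(c["t"]),np.round(c["R"],3).tolist())
s=r.get_state();print({k:np.round(s[k],3) for k in("time_s","tcp_pos","eef_rot","contact_force","gripper_width")})
E
```

```text
scene 433.7969748641186 [0.18298743 0.56348565 0.82386546] [[-0.863, -0.506, -0.003], [-0.357, 0.614, -0.704], [0.358, -0.606, -0.71]]
top 428.8808018215065 [ 0.43612637 -0.08876441  0.92227187] [[0.008, -1.0, -0.027], [-0.99, -0.004, -0.138], [0.138, 0.028, -0.99]]
{'time_s': np.float64(0.1), 'tcp_pos': array([ 0.176, -0.651,  0.226]), 'eef_rot': array([ 1.79911e+02, -1.00000e-02, -1.64834e+02]), 'contact_force': array([-0.447,  0.022, -0.072]), 'gripper_width': np.float64(0.088)}
```

View pics/scene0.png

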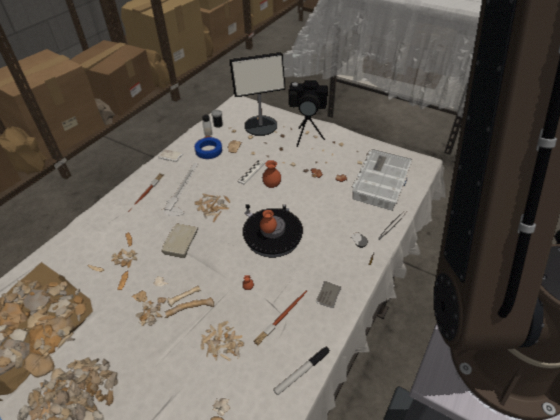

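View pics/top0.png

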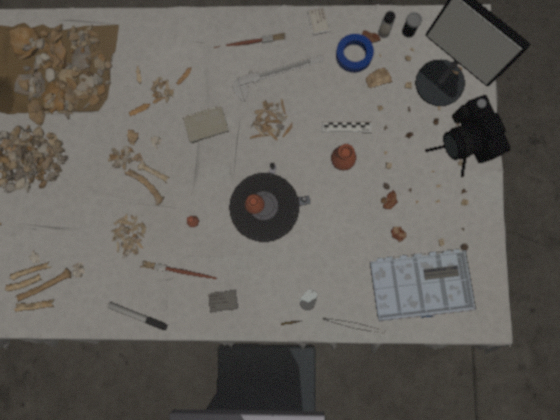

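```bash
python3 - <<'E'
from h import *
t=r.capture("top");s=r.capture("scene")
a=t["image"][140:250,180:370];b=s["image"][150:300,190:340]
g=lambda x:np.clip((x/255.)**.6*255*1.2,0,255).astype(np.uint8)
a=cv2.resize(g(a),None,fx=4,fy=4,interpolation=cv2.INTER_CUBIC)
cv2.imwrite("pics/ta.png",a)
cv2.imwrite("pics/sa.png",cv2.resize(g(b),None,fx=4,fy=4,interpolation=cv2.INTER_CUBIC))
# platter: dark blob in top
for n,c,z in(("top",t,.032),("scene",s,.032)):
    im=c["image"];hsv=cv2.cvtColor(im,cv2.COLOR_BGR2HSV)
    m=((hsv[...,2]<70)).astype(np.uint8)
    red=((hsv[...,1]>120)&((hsv[...,0]<12)|(hsv[...,0]>172))&(hsv[...,2]>50)).astype(np.uint8)
    k,l,st,ce=cv2.connectedComponentsWithStats(red)
    print(n,"red",[(st[i].tolist(),np.round(ce[i],1).tolist()) for i in range(1,k) if st[i][4]>60])
    k,l,st,ce=cv2.connectedComponentsWithStats(m)
    for i in range(1,k):
        if 15<st[i][4]<6000 and 180<ce[i][0]<370 and 140<ce[i][1]<260: print("dark",st[i].tolist(),np.round(ce[i],1).tolist())
E
```

```text
top red [([332, 145, 23, 24, 338], [344.8, 156.9]), ([246, 195, 17, 17, 216], [254.2, 203.3])]
dark [333, 149, 5, 7, 21] [335.6, 152.1]
dark [270, 163, 5, 6, 18] [271.9, 165.7]
dark [229, 173, 77, 69, 3101] [264.6, 207.3]
scene red [([263, 161, 18, 26, 327], [271.3, 174.7]), ([260, 210, 17, 23, 288], [267.7, 221.4]), ([243, 276, 10, 13, 100], [247.5, 282.6]), ([274, 294, 30, 31, 101], [287.0, 310.4])]
dark [243, 206, 60, 52, 1875] [272.8, 234.1]
```

View pics/ta.png

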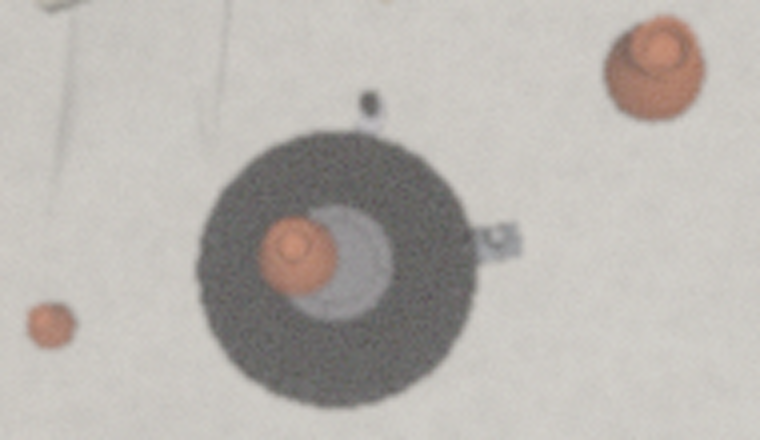

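View pics/sa.png

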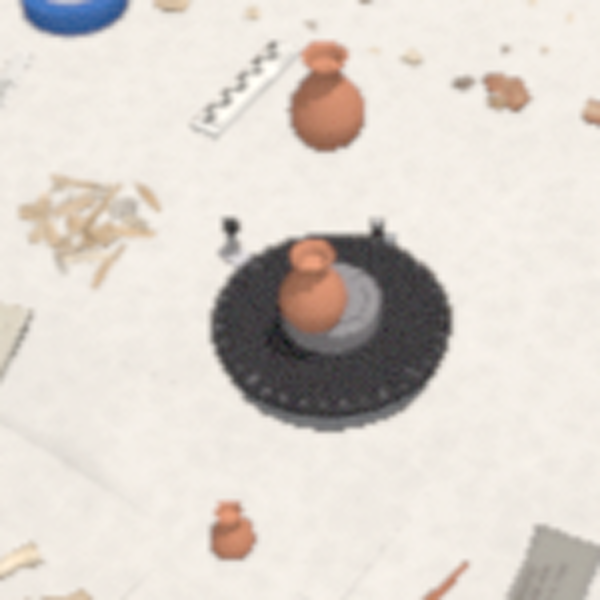

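Pots: large one on the table, top (345,157); middle one on the riser, top (254,203); small one on the table, top (193,221). The one on the riser is the middle-sized and off-centre (crop confirms). The pin (black cap) is at top (272,166), and the stop post on its ear is at (304,200), clockwise from the pin.

```bash
cat >> h.py <<'E'
def circ(P):
    A=np.c_[2*P,np.ones(len(P))];s=np.linalg.lstsq(A,(P**2).sum(1),rcond=None)[0];return s[:2],np.sqrt(s[2]+s[:2]@s[:2])
def rob(P,n=6):
    for _ in range(n):
        c,R=circ(P);e=np.abs(np.linalg.norm(P-c,axis=1)-R);P=P[e<max(2*np.median(e),.0008)]
    return np.round(c,4),round(float(R),4),len(P)
def edge(m):
    cs=cv2.findContours(m,cv2.RETR_EXTERNAL,cv2.CHAIN_APPROX_NONE)[0];return max(cs,key=len)[:,0].astype(float)
def redmask(im):
    hsv=cv2.cvtColor(im,cv2.COLOR_BGR2HSV)
    return ((hsv[...,1]>110)&((hsv[...,0]<14)|(hsv[...,0]>170))).astype(np.uint8)
def comp(m,u,v):
    l=cv2.connectedComponents(m)[1];return (l==l[v,u]).astype(np.uint8)
def pot(n="top",uv=(254,203),full=False):
    """pot axis from body outline, cast to height of widest part"""
    c=r.capture(n);m=comp(redmask(c["image"]),*uv);e=edge(m)
    P=np.array([onz(c,u,v,.064)[:2] for u,v in e]);return rob(P),c
E
python3 - <<'E'
from h import *
for n,box in(("top",(225,168,305,246)),("scene",(240,205,306,260))):
    c=r.capture(n);x0,y0,x1,y1=box
    im=cv2.resize(c["image"],None,fx=4,fy=4,interpolation=cv2.INTER_CUBIC)
    f=lambda e:np.array([((u+.5)/4-.5,(v+.5)/4-.5) for u,v in e])
    g=cv2.cvtColor(im,cv2.COLOR_BGR2GRAY)
    hsv=cv2.cvtColor(im,cv2.COLOR_BGR2HSV)
    w=np.zeros(g.shape,np.uint8);w[y0*4:y1*4,x0*4:x1*4]=1
    rm=redmask(im)
    print(n,"grey at platter,table",g[230*4,264*4],g[250*4,230*4],"riser",g[212*4,270*4] if n=="top" else g[226*4,280*4])
    dk=((g<95)|(rm>0)).astype(np.uint8)*w
    dk=cv2.morphologyEx(dk,cv2.MORPH_CLOSE,np.ones((9,9)))
    e=f(edge(dk));print("platter",rob(np.array([onz(c,u,v,.032)[:2] for u,v in e])))
    # riser: grey unsaturated brighter than platter, inside platter
    thr=75
    X0=(245,188,285,224) if n=="top" else (258,212,288,240)
    w2=np.zeros_like(w);w2[X0[1]*4:X0[3]*4,X0[0]*4:X0[2]*4]=1
    gb=cv2.GaussianBlur(g,(9,9),0)
    t,_=cv2.threshold(gb[(w2>0)&(rm==0)].reshape(-1,1),0,255,cv2.THRESH_OTSU);print("otsu",t)
    rs=((gb>t)&(rm==0)).astype(np.uint8)*w2
    e=f(edge(rs));print("riser",rob(np.array([onz(c,u,v,.048)[:2] for u,v in e])))
    l=cv2.connectedComponents(rm)[1];u,v=(254,203) if n=="top" else (268,225)
    pm=(l==l[v*4,u*4]).astype(np.uint8);e=f(edge(pm))
    print("pot@.064",rob(np.array([onz(c,u,v,.064)[:2] for u,v in e])))
c=r.capture("top");print("pin",onz(c,271.9,165.7,.058),"stop",onz(c,304,200,.036))
E
```

```text
top grey at platter,table 43 124 riser 75
platter (array([ 0.5742, -0.0318]), 0.0743, 569)
otsu 56.0
riser (array([ 0.5741, -0.0319]), 0.0295, 193)
pot@.064 (array([ 0.5752, -0.0133]), 0.0184, 156)
scene grey at platter,table 53 164 riser 84
platter (array([ 0.5701, -0.0269]), 0.0768, 526)
otsu 49.0
riser (array([ 0.5752, -0.0297]), 0.0327, 89)
pot@.064 (array([ 0.5815, -0.0248]), 0.0297, 245)
pin [ 0.65556143 -0.04893076  0.058     ] stop [ 0.58762854 -0.11593728  0.036     ]
```

Emit:
{"name": "play_rows", "arguments": {
  "rows": [
    {"slide":[0,0,0],"delta_rot":[0,0,0.83],"fingers":1},
    {"slide":[0,0,0],"delta_rot":[0,0,0.83],"fingers":1},
    {"slide":[0,0,0],"delta_rot":[0,0,0.83],"fingers":1},
    {"slide":[0,0,0],"delta_rot":[0,0,0.82],"fingers":1},
    {"slide":[-0.19,0.3,0],"delta_rot":[0,0,0],"fingers":1},
    {"slide":[-0.19,0.3,0],"delta_rot":[0,0,0],"fingers":1},
    {"slide":[-0.19,0.3,0],"delta_rot":[0,0,0],"fingers":1},
    {"slide":[-0.19,0.3,0],"delta_rot":[0,0,0],"fingers":1}
  ]
}}

```text
time_s: 1.35
tcp_pos: [0.2913, -0.4701, 0.2267]
eef_rot: [-180.0, 0.0, 180.0]
contact_force: [0.9, -1.0, 0.1]
gripper_width: 0.0874
gripper_force: 0.0
```

```bash
python3 - <<'E'
from h import *
c=r.capture("scene")
m=comp(redmask(c["image"]),268,225);ys,xs=np.nonzero(m)
for y in range(ys.min(),ys.max()+1):
    q=xs[ys==y];print(y,q.min(),q.max(),end="; ")
print()
for X in((.575,-.0133,.064),(.575,-.0133,.1025),(.574,-.032,.048)): print(X,proj(c,X))
for p in((.575,-.0133),):
    print("bottom outline v of sphere r20.5:",[proj(c,(p[0],p[1],.048))])
print(onz(c,268.2,224.2,.064))
E
```

```text
210 264 271; 211 263 272; 212 262 273; 213 262 273; 214 262 273; 215 262 272; 216 263 272; 217 263 272; 218 262 274; 219 261 274; 220 260 275; 221 260 275; 222 260 275; 223 260 276; 224 259 276; 225 260 276; 226 259 275; 227 260 275; 228 260 275; 229 261 274; 230 262 273; 231 264 272; 232 265 271; 
(0.575, -0.0133, 0.064) [267.5, 224.8]
(0.575, -0.0133, 0.1025) [266.9, 213.5]
(0.574, -0.032, 0.048) [272.1, 224.5]
bottom outline v of sphere r20.5: [[267.7, 229.3]]
[ 0.57453188 -0.01578126  0.064     ]
```

Emit:
{"name": "play_rows", "arguments": {
  "rows": [
    {"slide":[-0.21,0.34,0],"delta_rot":[0,0,0],"fingers":1},
    {"slide":[-0.21,0.34,0],"delta_rot":[0,0,0],"fingers":1},
    {"slide":[-0.21,0.34,0],"delta_rot":[0,0,0],"fingers":1},
    {"slide":[-0.21,0.34,0],"delta_rot":[0,0,0],"fingers":1},
    {"slide":[-0.21,0.34,0],"delta_rot":[0,0,0],"fingers":1},
    {"slide":[-0.21,0.34,0],"delta_rot":[0,0,0],"fingers":1},
    {"slide":[-0.21,0.34,0],"delta_rot":[0,0,0],"fingers":1},
    {"slide":[-0.21,0.34,0],"delta_rot":[0,0,0],"fingers":1}
  ]
}}

```text
time_s: 2.4
tcp_pos: [0.5435, -0.0616, 0.227]
eef_rot: [180.0, 0.0, -180.0]
contact_force: [0.4, -1.0, 0.2]
gripper_width: 0.0875
gripper_force: 0.0
```

Emit:
{"name": "play_rows", "arguments": {
  "rows": [
    {"slide":[-0.1,0.17,0],"delta_rot":[0,0,0],"fingers":1},
    {"slide":[0,0,0],"delta_rot":[0,0,0],"fingers":1},
    {"slide":[0,0,0],"delta_rot":[0,0,0],"fingers":1}
  ]
}}

```text
time_s: 2.78
tcp_pos: [0.5573, -0.0382, 0.2265]
eef_rot: [-180.0, -0.0, -180.0]
contact_force: [0.0, -0.1, -0.7]
gripper_width: 0.0877
gripper_force: 0.0
```

Emit:
{"name": "play_rows", "arguments": {
  "rows": [
    {"slide":[-0.118,0.168,0],"delta_rot":[0,0,0],"fingers":1},
    {"slide":[0,0,0.2],"delta_rot":[0,0,0],"fingers":1},
    {"slide":[0,0,0.2],"delta_rot":[0,0,0],"fingers":1},
    {"slide":[0,0,0.2],"delta_rot":[0,0,0],"fingers":1},
    {"slide":[0,0,0.1],"delta_rot":[0,0,0],"fingers":1},
    {"slide":[0,0,0],"delta_rot":[0,0,0],"fingers":1},
    {"slide":[0,0,0],"delta_rot":[0,0,0],"fingers":1}
  ]
}}

```text
time_s: 3.65
tcp_pos: [0.5762, -0.0127, 0.1228]
eef_rot: [180.0, 0.1, -180.0]
contact_force: [0.3, 1.2, -0.0]
gripper_width: 0.0877
gripper_force: 0.0
```

```bash
python3 - <<'E'
from h import *
c=r.capture("scene");b=c["image"][120:300,170:390]
g=np.clip((b/255.)**.6*255*1.2,0,255).astype(np.uint8)
cv2.imwrite("pics/s2.png",cv2.resize(g,None,fx=3,fy=3,interpolation=cv2.INTER_CUBIC))
E
```

```text
(no output)
```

View pics/s2.png

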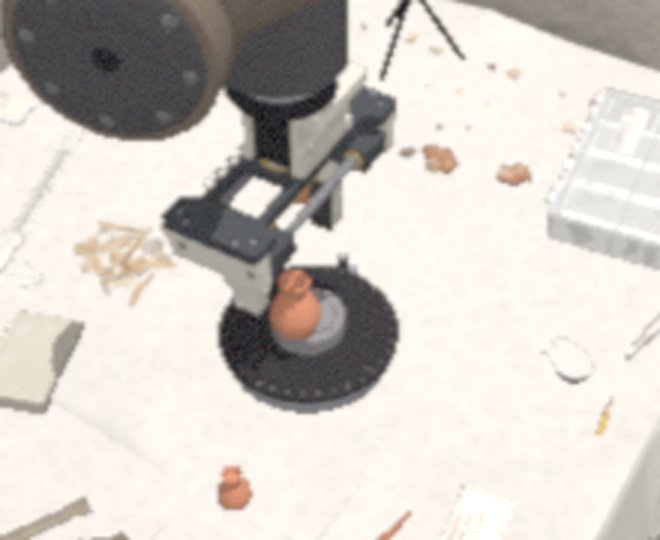

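The straddling fingers sit either side of the pot (pot body at crop (295,313)), which stays visible. I'll lower and approach.

Emit:
{"name": "play_rows", "arguments": {
  "rows": [
    {"slide":[0,0,0.15],"delta_rot":[0,0,0],"fingers":1},
    {"slide":[0,0,0.15],"delta_rot":[0,0,0],"fingers":1},
    {"slide":[0,0,0.1],"delta_rot":[0,0,0],"fingers":1},
    {"slide":[0.01,0,0.05],"delta_rot":[0,0,0],"fingers":1},
    {"slide":[0,-0.04,0],"delta_rot":[0,0,0],"fingers":1},
    {"slide":[0,-0.04,0],"delta_rot":[0,0,0],"fingers":1},
    {"slide":[0,-0.03,0],"delta_rot":[0,0,0],"fingers":1},
    {"slide":[0,0,0],"delta_rot":[0,0,0],"fingers":1}
  ]
}}

```text
time_s: 4.7
tcp_pos: [0.574, -0.0297, 0.0545]
eef_rot: [180.0, 0.0, 180.0]
contact_force: [-0.0, 1.0, 0.6]
gripper_width: 0.0879
gripper_force: 0.0
```

```bash
cat >> h.py <<'E'
def body(c=None):
    """pot centre at widest height from the scene view: mean column/row extent of body rows"""
    c=c or r.capture("scene");im=cv2.resize(c["image"],None,fx=4,fy=4,interpolation=cv2.INTER_CUBIC)
    m=redmask(im);m[:185*4]=0;m[262*4:]=0;m[:,:240*4]=0;m[:,310*4:]=0
    k,l,st,ce=cv2.connectedComponentsWithStats(m);i=1+np.argmax(st[1:,4])
    ys,xs=np.nonzero(l==i);y1=np.percentile(ys,99.7)
    b=(ys>y1-14*4);u=(np.percentile(xs[b],.5)+np.percentile(xs[b],99.5))/2
    lo=(l==i)[int(y1-14*4):int(y1)];w=lo.sum(1).max()/4
    U=(u+.5)/4-.5;V=(y1+.5)/4-.5-8.1
    return np.round(onz(c,U,V,.064),4),np.round([U,V,w,(ys.max()-ys.min())/4],1)
E
python3 - <<'E'
from h import *
print(body());s=r.get_state();print(s["tcp_pos"],s["contact_force"])
E
```

```text
(array([ 0.5667, -0.0191,  0.064 ]), array([271.8, 224.5,   6.8,  12.2]))
[ 0.57397063 -0.02951747  0.05436115] [-0.41915391  0.15086908 -1.00932063]
```

Emit:
{"name": "play_rows", "arguments": {
  "rows": [
    {"slide":[0,-0.013,0],"delta_rot":[0,0,0],"fingers":1},
    {"slide":[0,-0.013,0],"delta_rot":[0,0,0],"fingers":1},
    {"slide":[0,-0.013,0],"delta_rot":[0,0,0],"fingers":1},
    {"slide":[0,-0.013,0],"delta_rot":[0,0,0],"fingers":1},
    {"slide":[0,-0.013,0],"delta_rot":[0,0,0],"fingers":1},
    {"slide":[0,-0.013,0],"delta_rot":[0,0,0],"fingers":1},
    {"slide":[0,0,0],"delta_rot":[0,0,0],"fingers":1}
  ]
}}

```text
time_s: 5.62
tcp_pos: [0.5738, -0.0411, 0.0541]
eef_rot: [-180.0, 0.0, 180.0]
contact_force: [0.6, 0.2, -0.3]
gripper_width: 0.0876
gripper_force: 0.1
```

```bash
python3 - <<'E'
from h import *
c=r.capture("scene");print(body(c));b=c["image"][150:280,190:350]
g=np.clip((b/255.)**.6*255*1.2,0,255).astype(np.uint8)
cv2.imwrite("pics/s3.png",cv2.resize(g,None,fx=4,fy=4,interpolation=cv2.INTER_CUBIC))
E
```

```text
(array([ 0.5656, -0.0226,  0.064 ]), array([272.9, 223.8,   6. ,  11.5]))
```

View pics/s3.png

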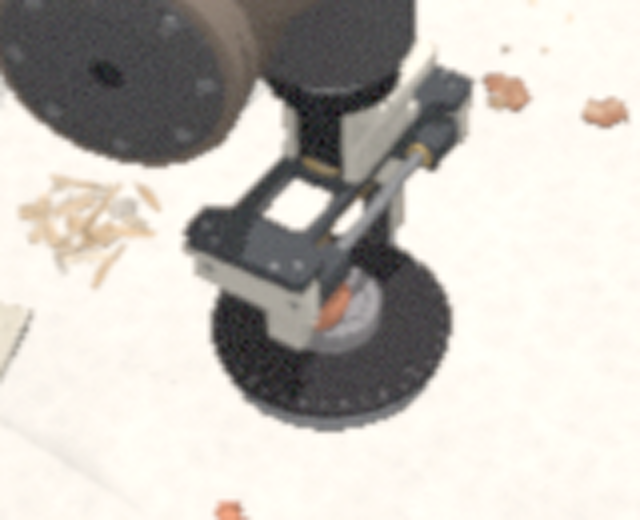

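The finger now hides most of the pot (visible sliver at crop (333,305)); it's upright. I'll push on slowly.

Emit:
{"name": "play_rows", "arguments": {
  "rows": [
    {"slide":[0,-0.011,0],"delta_rot":[0,0,0],"fingers":1},
    {"slide":[0,-0.011,0],"delta_rot":[0,0,0],"fingers":1},
    {"slide":[0,-0.011,0],"delta_rot":[0,0,0],"fingers":1},
    {"slide":[0,-0.011,0],"delta_rot":[0,0,0],"fingers":1},
    {"slide":[0,-0.011,0],"delta_rot":[0,0,0],"fingers":1},
    {"slide":[0,-0.008,0],"delta_rot":[0,0,0],"fingers":1},
    {"slide":[0,0,0],"delta_rot":[0,0,0],"fingers":1}
  ]
}}

```text
time_s: 6.55
tcp_pos: [0.5738, -0.0505, 0.054]
eef_rot: [-180.0, -0.0, 180.0]
contact_force: [0.8, 0.8, -0.5]
gripper_width: 0.0876
gripper_force: 0.1
```

Emit:
{"name": "play_rows", "arguments": {
  "rows": [
    {"slide":[0,0.05,0],"delta_rot":[0,0,0],"fingers":1},
    {"slide":[0,0.06,0],"delta_rot":[0,0,0],"fingers":1},
    {"slide":[0,0,-0.15],"delta_rot":[0,0,0],"fingers":1},
    {"slide":[0,0,-0.2],"delta_rot":[0,0,0],"fingers":1},
    {"slide":[0,0,-0.2],"delta_rot":[0,0,0],"fingers":1},
    {"slide":[0,0,0],"delta_rot":[0,0,0],"fingers":1}
  ]
}}

```text
time_s: 7.3
tcp_pos: [0.5754, -0.033, 0.1392]
eef_rot: [180.0, 0.3, -179.9]
contact_force: [0.0, 0.1, 0.1]
gripper_width: 0.0877
gripper_force: 0.0
```

```bash
python3 - <<'E'
from h import *
c=r.capture("scene");print(body(c));b=c["image"][150:280,190:350]
g=np.clip((b/255.)**.6*255*1.2,0,255).astype(np.uint8)
cv2.imwrite("pics/s4.png",cv2.resize(g,None,fx=4,fy=4,interpolation=cv2.INTER_CUBIC))
E
```

```text
(array([ 0.5755, -0.0271,  0.064 ]), array([270.4, 221. ,  16.8,  22. ]))
```

View pics/s4.png

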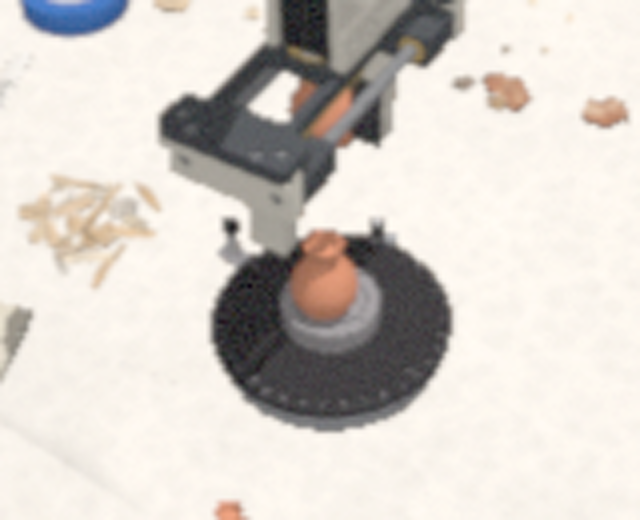

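The pot is upright at about y=-0.027 (body at crop (325,290)), 5 mm short of the middle. One more tap.

Emit:
{"name": "play_rows", "arguments": {
  "rows": [
    {"slide":[0,0,0.15],"delta_rot":[0,0,0],"fingers":1},
    {"slide":[0.01,0,0.15],"delta_rot":[0,0,0],"fingers":1},
    {"slide":[0,0,0.15],"delta_rot":[0,0,0],"fingers":1},
    {"slide":[0,0,0.11],"delta_rot":[0,0,0],"fingers":1},
    {"slide":[0,-0.03,0],"delta_rot":[0,0,0],"fingers":1},
    {"slide":[0,-0.03,0],"delta_rot":[0,0,0],"fingers":1},
    {"slide":[0,-0.02,0],"delta_rot":[0,0,0],"fingers":1},
    {"slide":[0,0,0],"delta_rot":[0,0,0],"fingers":1}
  ]
}}

```text
time_s: 8.35
tcp_pos: [0.5727, -0.0462, 0.0532]
eef_rot: [180.0, 0.1, 180.0]
contact_force: [0.6, 0.5, 0.0]
gripper_width: 0.0876
gripper_force: 0.0
```

To TCP y = -0.0553: -0.0091, i.e. -0.06 units.

Emit:
{"name": "play_rows", "arguments": {
  "rows": [
    {"slide":[0,-0.01,0],"delta_rot":[0,0,0],"fingers":1},
    {"slide":[0,-0.01,0],"delta_rot":[0,0,0],"fingers":1},
    {"slide":[0,-0.01,0],"delta_rot":[0,0,0],"fingers":1},
    {"slide":[0,-0.01,0],"delta_rot":[0,0,0],"fingers":1},
    {"slide":[0,-0.01,0],"delta_rot":[0,0,0],"fingers":1},
    {"slide":[0,-0.01,0],"delta_rot":[0,0,0],"fingers":1},
    {"slide":[0,0,0],"delta_rot":[0,0,0],"fingers":1},
    {"slide":[0,0,0],"delta_rot":[0,0,0],"fingers":1}
  ]
}}

```text
time_s: 9.35
tcp_pos: [0.5723, -0.055, 0.0525]
eef_rot: [-180.0, -0.0, 180.0]
contact_force: [-0.1, 0.2, 0.6]
gripper_width: 0.0881
gripper_force: 0.1
```

Emit:
{"name": "play_rows", "arguments": {
  "rows": [
    {"slide":[0,0.05,0],"delta_rot":[0,0,0],"fingers":1},
    {"slide":[0,0.06,0],"delta_rot":[0,0,0],"fingers":1},
    {"slide":[0,0,-0.15],"delta_rot":[0,0,0],"fingers":1},
    {"slide":[0,0,-0.2],"delta_rot":[0,0,0],"fingers":1},
    {"slide":[0,0,-0.2],"delta_rot":[0,0,0],"fingers":1},
    {"slide":[0.2,0,-0.2],"delta_rot":[0,0,0],"fingers":1},
    {"slide":[0.3,0,-0.1],"delta_rot":[0,0,0],"fingers":1},
    {"slide":[0.3,0,0],"delta_rot":[0,0,0],"fingers":1}
  ]
}}

```text
time_s: 10.35
tcp_pos: [0.4519, -0.0378, 0.1811]
eef_rot: [180.0, 0.1, -180.0]
contact_force: [0.1, 0.4, -0.5]
gripper_width: 0.0877
gripper_force: 0.0
```

```bash
python3 - <<'E'
from h import *
c=r.capture("scene");print(body(c))
t=r.capture("top")
m=redmask(t["image"]);k,l,st,ce=cv2.connectedComponentsWithStats(m)
print([(st[i].tolist(),np.round(ce[i],1).tolist()) for i in range(1,k) if st[i][4]>40])
f=lambda b:np.clip((b/255.)**.6*255*1.2,0,255).astype(np.uint8)
A=cv2.resize(f(t["image"][150:260,200:330]),None,fx=3,fy=3,interpolation=2);B=cv2.resize(f(c["image"][170:280,220:350]),None,fx=3,fy=3,interpolation=2)
cv2.imwrite("pics/b5.png",np.hstack([A,B]))
print(r.get_state()["tcp_pos"],r.get_state()["time_s"])
E
```

```text
(array([ 0.5751, -0.0321,  0.064 ]), array([271.6, 219.8,  16.8,  22. ]))
[([364, 32, 15, 9, 59], [371.8, 36.3]), ([333, 145, 22, 24, 401], [344.1, 157.0]), ([384, 192, 12, 16, 109], [390.1, 200.3]), ([255, 195, 17, 15, 153], [264.0, 201.0])]
[ 0.44847972 -0.03829805  0.1804893 ] 10.45
```

View pics/b5.png

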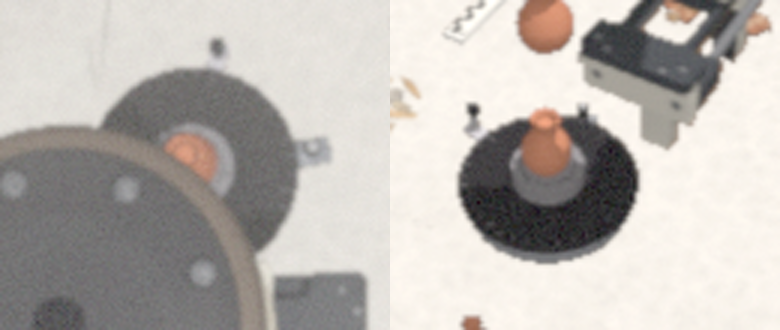

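The pot stands upright in the middle: top view red box at 255–271, scene body at (271.6,220), both giving about (0.575,-0.032) against the riser centre (0.574,-0.032). The pin is still at top (272,166). Next I shut the fingers and go to the pin's counter-clockwise side.

Emit:
{"name": "play_rows", "arguments": {
  "rows": [
    {"slide":[0,0,0],"delta_rot":[0,0,0],"fingers":-1},
    {"slide":[-0.3,0.04,0],"delta_rot":[0,0,0],"fingers":-1},
    {"slide":[-0.3,0.04,0],"delta_rot":[0,0,0],"fingers":-1},
    {"slide":[-0.3,0.04,0],"delta_rot":[0,0,0],"fingers":-1},
    {"slide":[-0.3,0.04,0],"delta_rot":[0,0,0],"fingers":-1},
    {"slide":[-0.25,0.04,0],"delta_rot":[0,0,0],"fingers":-1},
    {"slide":[0,0,0],"delta_rot":[0,0,0],"fingers":-1},
    {"slide":[0,0,0],"delta_rot":[0,0,0],"fingers":-1}
  ]
}}

```text
time_s: 11.45
tcp_pos: [0.6699, -0.0084, 0.1787]
eef_rot: [-180.0, -0.1, 180.0]
contact_force: [-0.7, -0.3, -1.0]
gripper_width: 0.0131
gripper_force: 0.0
```

Emit:
{"name": "play_rows", "arguments": {
  "rows": [
    {"slide":[0,0,0],"delta_rot":[0,0,0.87],"fingers":-1},
    {"slide":[0,0,0],"delta_rot":[0,0,0.87],"fingers":-1},
    {"slide":[0,0,0],"delta_rot":[0,0,0.87],"fingers":-1},
    {"slide":[0,0,0],"delta_rot":[0,0,0],"fingers":-1}
  ]
}}

```text
time_s: 11.95
tcp_pos: [0.6694, -0.0084, 0.1805]
eef_rot: [180.0, 0.0, 168.1]
contact_force: [-0.8, -0.2, 0.4]
gripper_width: 0.0004
gripper_force: 0.0
```

```bash
cat >> h.py <<'E'
C=np.array([.574,-.032])
def goal(th,off=.027,rad=.086):
    """tool-frame slide (units) to TCP pose at pin angle th(deg), off ccw of pin; and needed turn units"""
    a=np.radians(th);P=C+rad*np.array([np.cos(a),np.sin(a)])+off*np.array([-np.sin(a),np.cos(a)])
    s=r.get_state();y=np.radians(s["eef_rot"][2]);d=P-np.array(s["tcp_pos"])[:2]
    xt=np.array([np.cos(y),np.sin(y)]);yt=np.array([np.sin(y),-np.cos(y)])
    dy=(np.degrees(y)-(180+th)+180)%360-180
    return np.round(P,4),np.round([d@xt/.15,d@yt/.15],3),round(float(np.radians(dy)/.08),2)
E
python3 - <<'E'
from h import *
print(goal(-11.8,.042));s=r.get_state();print(s["tcp_pos"],s["eef_rot"],s["joints"],s["gripper_width"])
E
```

```text
(array([ 0.6668, -0.0085]), array([ 0.017, -0.004]), -0.03)
[ 0.66940114 -0.00843175  0.18046814] [1.79989054e+02 2.00351100e-02 1.68064585e+02] [ 1.59268114e+01  2.17177570e+01 -3.72777065e+00 -3.47070696e-04
 -6.45316445e+01 -1.17862075e+02] 0.0004022794145670798
```

Emit:
{"name": "play_rows", "arguments": {
  "rows": [
    {"slide":[0.017,0,0.2],"delta_rot":[0,0,0],"fingers":-1},
    {"slide":[0,0,0.3],"delta_rot":[0,0,0],"fingers":-1},
    {"slide":[0,0,0.2],"delta_rot":[0,0,0],"fingers":-1},
    {"slide":[0,0,0.15],"delta_rot":[0,0,0],"fingers":-1},
    {"slide":[0,0,0.06],"delta_rot":[0,0,0],"fingers":-1},
    {"slide":[0,-0.03,0],"delta_rot":[0,0,0],"fingers":-1},
    {"slide":[0,-0.03,0],"delta_rot":[0,0,0],"fingers":-1},
    {"slide":[0,0,0],"delta_rot":[0,0,0],"fingers":-1}
  ]
}}

```text
time_s: 12.95
tcp_pos: [0.6659, -0.0171, 0.0447]
eef_rot: [180.0, 0.1, 168.0]
contact_force: [0.4, -0.3, 0.3]
gripper_width: 0.0001
gripper_force: 0.0
```

```bash
python3 - <<'E'
from h import *
print(goal(-11.8,.03))
t=r.capture("top");c=r.capture("scene")
f=lambda b:np.clip((b/255.)**.6*255*1.2,0,255).astype(np.uint8)
A=cv2.resize(f(t["image"][130:260,200:330]),None,fx=3,fy=3,interpolation=2);B=cv2.resize(f(c["image"][150:280,210:340]),None,fx=3,fy=3,interpolation=2)
cv2.imwrite("pics/b6.png",np.hstack([A,B]));print(body(c))
E
```

```text
(array([ 0.6643, -0.0202]), array([ 0.006, -0.023]), -0.04)
(array([ 0.5749, -0.0323,  0.064 ]), array([271.7, 219.8,  16.8,  22. ]))
```

View pics/b6.png

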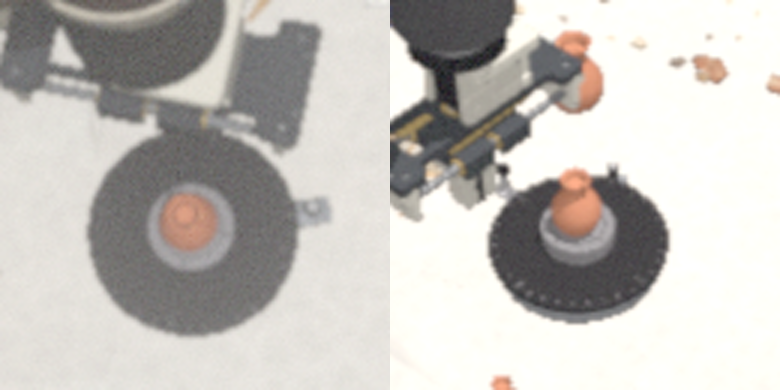

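Pot centred on the riser ring (top crop (188,223)); the fingertips are just counter-clockwise of the pin (scene crop (475,185) vs pin (503,175)). I'll push along the arc.

Emit:
{"name": "play_rows", "arguments": {
  "rows": [
    {"slide":[0.005,-0.02,0],"delta_rot":[0,0,0],"fingers":-1},
    {"slide":[-0.006,-0.02,0],"delta_rot":[0,0,0.436],"fingers":-1},
    {"slide":[-0.006,-0.02,0],"delta_rot":[0,0,0.436],"fingers":-1},
    {"slide":[-0.006,-0.02,0],"delta_rot":[0,0,0.436],"fingers":-1},
    {"slide":[-0.006,-0.02,0],"delta_rot":[0,0,0.436],"fingers":-1},
    {"slide":[-0.006,-0.02,0],"delta_rot":[0,0,0.436],"fingers":-1},
    {"slide":[-0.006,-0.02,0],"delta_rot":[0,0,0.436],"fingers":-1},
    {"slide":[0,0,0],"delta_rot":[0,0,0],"fingers":-1}
  ]
}}

```text
time_s: 14.05
tcp_pos: [0.6639, -0.0385, 0.0435]
eef_rot: [-180.0, -0.0, 156.0]
contact_force: [0.1, 0.3, -0.9]
gripper_width: 0.0008
gripper_force: 0.0
```

```bash
python3 - <<'E'
from h import *
print(goal(-23.8,.03),goal(-23.8,.027)[1]);print(body(),r.get_state()["contact_force"])
E
```

```text
(array([ 0.6648, -0.0393]), array([-0.008, -0.002]), -0.05) [-0.008 -0.022]
(array([ 0.5751, -0.0321,  0.064 ]), array([271.6, 219.8,  16.8,  21.8])) [-0.03156686 -0.31232702  0.35403127]
```

Emit:
{"name": "play_rows", "arguments": {
  "rows": [
    {"slide":[-0.01,-0.025,0],"delta_rot":[0,0,0.545],"fingers":-1},
    {"slide":[-0.01,-0.025,0],"delta_rot":[0,0,0.545],"fingers":-1},
    {"slide":[-0.009,-0.025,0],"delta_rot":[0,0,0.545],"fingers":-1},
    {"slide":[-0.009,-0.025,0],"delta_rot":[0,0,0.545],"fingers":-1},
    {"slide":[-0.009,-0.025,0],"delta_rot":[0,0,0.545],"fingers":-1},
    {"slide":[-0.009,-0.025,0],"delta_rot":[0,0,0.545],"fingers":-1},
    {"slide":[-0.009,-0.025,0],"delta_rot":[0,0,0.545],"fingers":-1},
    {"slide":[-0.009,-0.025,0],"delta_rot":[0,0,0.545],"fingers":-1}
  ]
}}

```text
time_s: 15.1
tcp_pos: [0.6571, -0.0694, 0.0435]
eef_rot: [-180.0, -0.0, 135.9]
contact_force: [0.0, 0.7, 0.6]
gripper_width: 0.0005
gripper_force: 0.2
```

```bash
python3 - <<'E'
from h import *
print(goal(-43.8,.03),r.get_state()["joints"]);c=r.capture("scene");print(body(c),r.get_state()["contact_force"])
t=r.capture("top")
f=lambda b:np.clip((b/255.)**.6*255*1.2,0,255).astype(np.uint8)
A=cv2.resize(f(t["image"][130:260,200:330]),None,fx=3,fy=3,interpolation=2);B=cv2.resize(f(c["image"][150:280,210:340]),None,fx=3,fy=3,interpolation=2)
cv2.imwrite("pics/b7.png",np.hstack([A,B]))
E
```

```text
(array([ 0.6568, -0.0699]), array([-0.001, -0.003]), -0.07) [ 1.08393281e+01  2.82797711e+01 -1.31931343e+01 -3.62314631e-03
 -4.85329929e+01 -1.44945478e+02]
(array([ 0.5755, -0.0328,  0.064 ]), array([271.6, 219.5,  17. ,  22.5])) [-0.8349882  -0.225001    0.19686066]
```

View pics/b7.png

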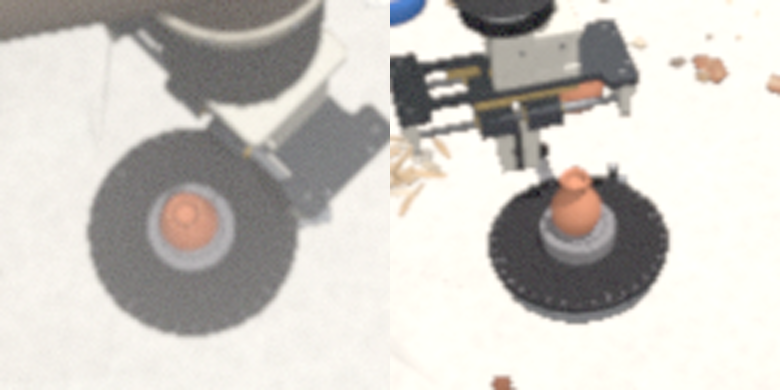

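The pin has moved with the fingers (scene crop (543,165)) and the pot is still centred (top crop (188,222)). I'll continue.

Emit:
{"name": "play_rows", "arguments": {
  "rows": [
    {"slide":[-0.009,-0.025,0],"delta_rot":[0,0,0.54],"fingers":-1},
    {"slide":[-0.009,-0.025,0],"delta_rot":[0,0,0.54],"fingers":-1},
    {"slide":[-0.009,-0.025,0],"delta_rot":[0,0,0.54],"fingers":-1},
    {"slide":[-0.009,-0.025,0],"delta_rot":[0,0,0.54],"fingers":-1},
    {"slide":[-0.009,-0.025,0],"delta_rot":[0,0,0.54],"fingers":-1},
    {"slide":[-0.009,-0.025,0],"delta_rot":[0,0,0.54],"fingers":-1},
    {"slide":[-0.009,-0.025,0],"delta_rot":[0,0,0.54],"fingers":-1},
    {"slide":[0,0,0],"delta_rot":[0,0,0],"fingers":-1}
  ]
}}

```text
time_s: 16.2
tcp_pos: [0.6426, -0.0931, 0.0436]
eef_rot: [-180.0, -0.0, 118.8]
contact_force: [0.3, 0.4, -0.3]
gripper_width: 0.0002
gripper_force: 0.0
```

```bash
python3 - <<'E'
from h import *
print(goal(-61.3,.027));c=r.capture("scene");print(body(c),r.get_state()["contact_force"])
E
```

```text
(array([ 0.639 , -0.0945]), array([ 0.003, -0.026]), 0.01)
(array([ 0.5752, -0.033 ,  0.064 ]), array([271.8, 219.5,  17.2,  23. ])) [-0.15631559  0.06843113  0.13141983]
```

Emit:
{"name": "play_rows", "arguments": {
  "rows": [
    {"slide":[-0.005,-0.015,0],"delta_rot":[0,0,0.33],"fingers":-1},
    {"slide":[-0.005,-0.015,0],"delta_rot":[0,0,0.33],"fingers":-1},
    {"slide":[-0.005,-0.015,0],"delta_rot":[0,0,0.33],"fingers":-1},
    {"slide":[-0.005,-0.015,0],"delta_rot":[0,0,0.33],"fingers":-1},
    {"slide":[-0.005,-0.015,0],"delta_rot":[0,0,0.33],"fingers":-1},
    {"slide":[-0.005,-0.015,0],"delta_rot":[0,0,0.33],"fingers":-1},
    {"slide":[-0.002,-0.007,0],"delta_rot":[0,0,0.3],"fingers":-1},
    {"slide":[0,0,0],"delta_rot":[0,0,0],"fingers":-1}
  ]
}}

```text
time_s: 17.25
tcp_pos: [0.6312, -0.1034, 0.0435]
eef_rot: [-180.0, -0.0, 108.3]
contact_force: [-0.0, -0.7, 0.0]
gripper_width: 0.0001
gripper_force: 0.0
```

Emit:
{"name": "play_rows", "arguments": {
  "rows": [
    {"slide":[0,-0.007,0],"delta_rot":[0,0,0],"fingers":-1},
    {"slide":[0,-0.007,0],"delta_rot":[0,0,0],"fingers":-1},
    {"slide":[0,0,0],"delta_rot":[0,0,0],"fingers":-1}
  ]
}}

```text
time_s: 17.62
tcp_pos: [0.6293, -0.104, 0.0435]
eef_rot: [-180.0, -0.0, 108.3]
contact_force: [-0.1, -0.1, 0.4]
gripper_width: 0.0007
gripper_force: 0.0
```

```bash
python3 - <<'E'
from h import *
print(goal(-72.6,.027));c=r.capture("scene");print(body(c),r.get_state()["contact_force"])
f=lambda b:np.clip((b/255.)**.6*255*1.2,0,255).astype(np.uint8)
cv2.imwrite("pics/b8.png",cv2.resize(f(c["image"][160:260,220:340]),None,fx=5,fy=5,interpolation=2))
E
```

```text
(array([ 0.6255, -0.106 ]), array([-0.005, -0.029]), 0.19)
(array([ 0.5752, -0.033 ,  0.064 ]), array([271.8, 219.5,  17.8,  22.5])) [0.84703178 0.68409428 1.13895726]
```

View pics/b8.png

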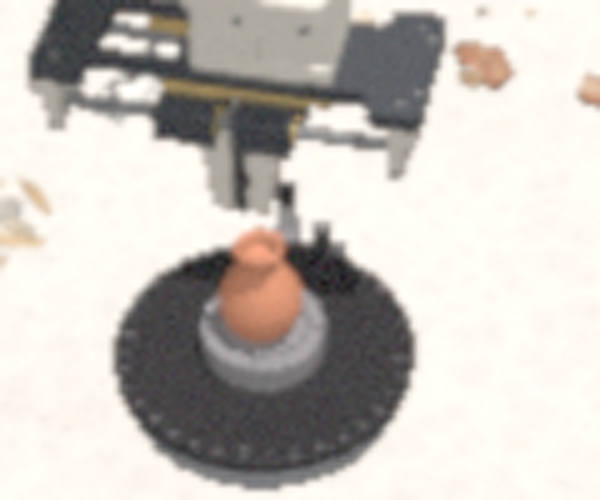

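Pin (288,205) and stop post (323,235) in the crop: a few mm remain. I'll use 1 mm steps and watch the force.

Emit:
{"name": "play_rows", "arguments": {
  "rows": [
    {"slide":[-0.002,-0.007,0],"delta_rot":[0,0,0],"fingers":-1},
    {"slide":[-0.002,-0.007,0],"delta_rot":[0,0,0],"fingers":-1},
    {"slide":[0,-0.006,0],"delta_rot":[0,0,0],"fingers":-1},
    {"slide":[0,0,0],"delta_rot":[0,0,0],"fingers":-1}
  ]
}}

```text
time_s: 18.18
tcp_pos: [0.6267, -0.1056, 0.0436]
eef_rot: [-180.0, 0.0, 108.3]
contact_force: [-0.1, -0.1, -0.2]
gripper_width: 0.0003
gripper_force: 0.0
```

Emit:
{"name": "play_rows", "arguments": {
  "rows": [
    {"slide":[0,-0.005,0],"delta_rot":[0,0,0],"fingers":-1},
    {"slide":[0,-0.004,0],"delta_rot":[0,0,0],"fingers":-1},
    {"slide":[0,0,0],"delta_rot":[0,0,0],"fingers":-1}
  ]
}}

```text
time_s: 18.55
tcp_pos: [0.6255, -0.106, 0.0436]
eef_rot: [-180.0, -0.0, 108.3]
contact_force: [0.8, -0.1, -0.3]
gripper_width: 0.0003
gripper_force: 0.1
```

Emit:
{"name": "play_rows", "arguments": {
  "rows": [
    {"slide":[0,-0.006,0],"delta_rot":[0,0,0],"fingers":-1},
    {"slide":[0,0,0],"delta_rot":[0,0,0],"fingers":-1}
  ]
}}

```text
time_s: 18.8
tcp_pos: [0.6246, -0.1062, 0.0436]
eef_rot: [-180.0, -0.0, 108.3]
contact_force: [0.0, 0.1, -0.3]
gripper_width: 0.0008
gripper_force: 0.1
```

Emit:
{"name": "play_rows", "arguments": {
  "rows": [
    {"slide":[0,-0.006,0],"delta_rot":[0,0,0],"fingers":-1},
    {"slide":[0,0,0],"delta_rot":[0,0,0],"fingers":-1}
  ]
}}

```text
time_s: 19.05
tcp_pos: [0.624, -0.1065, 0.0436]
eef_rot: [180.0, 0.0, 108.3]
contact_force: [0.4, -0.7, -0.5]
gripper_width: 0.0001
gripper_force: 0.4
```

```bash
python3 - <<'E'
from h import *
c=r.capture("scene");print(body(c),r.get_state()["contact_force"])
f=lambda b:np.clip((b/255.)**.6*255*1.2,0,255).astype(np.uint8)
cv2.imwrite("pics/b9.png",cv2.resize(f(c["image"][185:245,250:310]),None,fx=8,fy=8,interpolation=2))
# dark pin/post columns above platter: print grey rows around there
g=cv2.cvtColor(c["image"],cv2.COLOR_BGR2GRAY)
for X in((.5997,-.1141,.058),(.587,-.117,.036)):print(X,proj(c,X))
print(g[195:212:2,270:294])
E
```

```text
(array([ 0.5755, -0.0328,  0.064 ]), array([271.6, 219.5,  17.2,  22.5])) [ 0.67651294  0.43979225 -0.17033727]
(0.5997, -0.1141, 0.058) [280.4, 197.5]
(0.587, -0.117, 0.036) [285.3, 204.7]
[[ 20  35  75  93  96  97  91  92 147 174 177 180 185 185 184 186 187 188
  189 189 189 187 185 185]
 [ 21  34  73  91  96  96  84  56  35  34  61 146 179 185 186 185 185 183
  184 187 189 188 188 188]
 [ 23  50  82  94  96  94  76  45  16  13  52 149 185 188 186 185 184 186
  187 186 189 187 186 188]
 [ 28  50  82  95  95  95  96 131 108  53  65 149 185 185 184 183 184 184
  186 185 185 186 187 189]
 [163 159 160 162 163 166 171 146 100  75  76 110 128 160 177 179 183 182
  182 184 184 186 189 191]
 [154 131 135 160 176 181 176 134  85  77  75  78  66  69  77  85 153 185
  189 190 189 187 186 187]
 [ 98  93  89  88  98 121 108  87  83  83  80  74  47  22  21  55 145 179
  182 185 187 185 183 181]
 [108 115 109  90  70  80  75  45  27  24  25  27  24  18  17  19  48  61
   80 154 184 186 184 184]
 [106 112 109 110 101  86  58  24  12  11   4   8  13  11  10  14  24  29
   41  96 154 179 185 185]]
```

Emit:
{"name": "play_rows", "arguments": {
  "rows": [
    {"slide":[0,-0.006,0],"delta_rot":[0,0,0],"fingers":-1},
    {"slide":[0,0,0],"delta_rot":[0,0,0],"fingers":-1}
  ]
}}

```text
time_s: 19.35
tcp_pos: [0.6238, -0.1065, 0.0437]
eef_rot: [179.9, 0.0, 108.3]
contact_force: [4.4, 0.7, -3.5]
gripper_width: 0.0005
gripper_force: 2.1
```

Emit:
{"name": "play_rows", "arguments": {
  "rows": [
    {"slide":[0,-0.006,0],"delta_rot":[0,0,0],"fingers":-1},
    {"slide":[0,0,0],"delta_rot":[0,0,0],"fingers":-1}
  ]
}}

```text
time_s: 19.6
tcp_pos: [0.6237, -0.1066, 0.0438]
eef_rot: [179.8, 0.0, 108.3]
contact_force: [6.2, 2.4, -4.2]
gripper_width: 0.0006
gripper_force: 3.4
```

The force has risen to about 7 N with no further motion, so the arm is on the stop. Back off, rise and check.

Emit:
{"name": "play_rows", "arguments": {
  "rows": [
    {"slide":[0,0.01,0],"delta_rot":[0,0,0],"fingers":-1},
    {"slide":[0,0.04,0],"delta_rot":[0,0,0],"fingers":-1},
    {"slide":[0,0.1,0],"delta_rot":[0,0,0],"fingers":-1},
    {"slide":[0,0,-0.2],"delta_rot":[0,0,0],"fingers":-1},
    {"slide":[0,0,-0.3],"delta_rot":[0,0,0],"fingers":-1},
    {"slide":[0,0,-0.3],"delta_rot":[0,0,0],"fingers":-1},
    {"slide":[-0.3,0,0],"delta_rot":[0,0,0],"fingers":-1},
    {"slide":[-0.3,0,0],"delta_rot":[0,0,0],"fingers":-1}
  ]
}}

```text
time_s: 20.6
tcp_pos: [0.6729, -0.1857, 0.1648]
eef_rot: [179.9, 0.0, 108.4]
contact_force: [0.8, 0.6, 0.1]
gripper_width: 0.0005
gripper_force: 0.0
```

Emit:
{"name": "play_rows", "arguments": {
  "rows": [
    {"slide":[-0.3,0,0],"delta_rot":[0,0,0],"fingers":-1},
    {"slide":[0,0,0],"delta_rot":[0,0,0],"fingers":-1},
    {"slide":[0,0,0],"delta_rot":[0,0,0],"fingers":-1}
  ]
}}

```text
time_s: 20.98
tcp_pos: [0.6858, -0.2283, 0.163]
eef_rot: [-179.9, -0.0, 108.2]
contact_force: [-0.0, -0.6, 1.1]
gripper_width: 0.0004
gripper_force: 0.0
```

```bash
python3 - <<'E'
from h import *
c=r.capture("scene");print(body(c),r.get_state()["tcp_pos"])
t=r.capture("top")
f=lambda b:np.clip((b/255.)**.6*255*1.2,0,255).astype(np.uint8)
A=cv2.resize(f(t["image"][150:250,215:345]),None,fx=3,fy=3,interpolation=2);B=cv2.resize(f(c["image"][170:270,210:340]),None,fx=3,fy=3,interpolation=2)
cv2.imwrite("pics/b10.png",np.hstack([A,B]))
g=cv2.cvtColor(c["image"],cv2.COLOR_BGR2GRAY);print(g[197:200,272:290])
m=comp(redmask(t["image"]),264,203);e=edge(m);print(m.sum(),e.min(0),e.max(0),rob(np.array([onz(t,u,v,.064)[:2] for u,v in e])))
E
```

```text
(array([ 0.5752, -0.033 ,  0.064 ]), array([271.8, 219.5,  17.2,  22.5])) [ 0.68579508 -0.22770764  0.16325455]
[[176 179 180 177 172 136  78  43  61 140 172 176 176 176 175 175 176 178]
 [175 177 178 178 171 120  46  22  54 140 174 177 178 177 176 175 176 178]
 [175 176 177 178 171 116  39  13  51 142 175 180 179 176 176 176 176 178]]
234780 [0. 0.] [559. 419.] (array([ 0.6349, -0.0552]), 0.5961, 797)
```

View pics/b10.png

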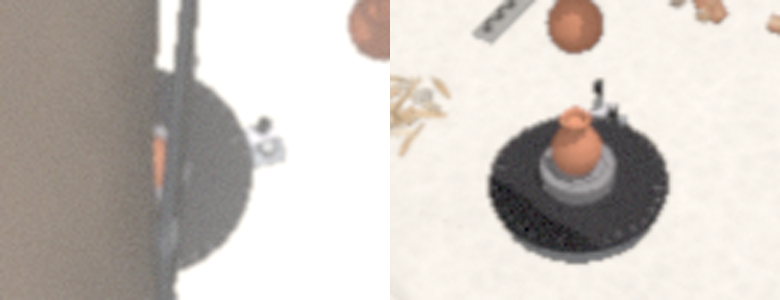

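The pin (top crop (263,124), scene cap column 279.0 vs 279.1 predicted) rests at the stop post. The pot is upright on the riser centre (scene crop (577,145), world (0.575,-0.033)), and the arm is clear of everything. Handing in.

```bash
python3 -c "
from plant import r
print(r.close_job())"
```

```text
the job is handed in; nothing more can be done
None
```

I handed the job in at about 21 s. My last pictures showed the pot upright within about 2 mm of the riser's centre and the pin's arm against the stop post; the hand-in call gave no verdict.

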